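# Clear the inspected violet samples and set out the gold one

## Robot

A 6-joint arm with a two-finger parallel gripper is mounted at the origin on the work surface. World frame = base frame: x ahead of the robot, y to its left, z up, the work surface at z = 0. Lengths are in m, angles in rad, forces in N, time in s.
With the tool pointing down it reaches from about 0.15 to 0.775 m from the base axis. Payload 6.1 kg.
Tool frame: the origin (TCP) lies midway between the tips of the shut fingers; the grasp point (between the pads) lies 19 mm behind it; z points along the fingers, y is the line along which they close (so a half turn about z gives the same grasp; the last joint's range is limited). The gripper opens to 85 mm and grips with 20 to 120 N. Pads are 22 mm wide; open, the fingers measure 114 mm over their backs; the gripper's body (76 mm by 85 mm) begins 54 mm behind the grasp point. The pads swing forward as they close: fully open they stand 13 mm farther back than shut.
Start: joints at [-1.243, 0.126, -0.04, 1.405, 0, 1.571], TCP at [0.169, -0.497, 0.231] pointing down, gripper open.
Joint ranges: [-2.72, 2.72], [-0.95, 1.95], [-1.27, 1.35], [-1.78, 2.02], [-1.46, 1.47], [-3.14, 3.14]. Speed limits (rad/s): [2.39, 2.39, 3.01, 3.14, 3.14, 3.14].

## Interface

Orientations are given as a 3x3 rotation matrix whose columns are the frame's x, y, z axes.
In Python, from rig import observe, optics, manip gives the robot as it stands.
- The arm moves only by the shell command python3 -m creep 'ROWS'. ROWS is JSON, a list of rows, each a list of 7 numbers: the opening, from -1 (shut) to 1 (fully open), so that 0 is half open, then the shift along the tool's x, y, z in mm, then the turn, a rotation vector about the tool's x, y, z in degrees. In form: [[hand, tx, ty, tz, wx, wy, wz], ...]. A call has 1 to 5 rows; each row is the pose to reach, as a shift and turn from the pose commanded when the call began, along the tool's axes at that moment; what a row does not reach only later rows make up. A row lasts 1/12 s, in which the tool goes at most 41.7 mm and 7.16 degrees, less where a joint would pass 70% of its speed; a pose out of reach is approached as far as the arm can. A call with a gripper value outside its range is refused whole. The fingers move at their own pace and stop on an object; the grip force is fixed at half the most. Time passes only in rows, so rows that repeat a pose let the fingers close. It gives the time, the measured TCP pose, the force, the opening and the grip force at its end, in the units of the state.
- observe(): the state, without advancing time (a new reading comes with each control period).
- optics.grab_frame(name): name is "scene" or "top" or "wrist"; returns a dict with "image" (400x640x3 uint8, red, green, blue), "fx", "fy", "cx", "cy" (pixels), "rvec" (rotation vector, rad) and "tvec" (3), from world to camera coordinates, as OpenCV has them. Camera axes: x right, y down, z forward; pixel columns grow to the right and rows downward; lengths in m; the calibration is good to about 2 mm. The wrist camera is an equidistant fisheye: a pixel r from the principal point sees the ray r / f radians off the axis. A picture is of the moment at which its call begins. There is no depth.
- manip.job_done(): hands the job in; it is judged then, once.
The state is a dict: "time_s": time; "q": joint angles; "qd": joint speeds; "joint_torque": joint torques, N m; "ee_pos": TCP position; "eef_rot": TCP orientation; "contact_force": force on the tool from outside, world axes, zero at the start; "wrist_torque": the same for the moment, N m; "finger_gap": opening from 0.0 (shut) to 1.0 (fully open); "grip_force": force on a finger pad.
Only numpy, scipy, OpenCV 4.12 (cv2) and the standard library are available. Lean on these libraries where they do the work, as an engineer would, in place of code of your own. Each camera call takes 0.05 s, during which the arm holds its last target. There are 200 camera calls.

## Task

Stack the three violet samples upright in the middle of the blue tray, each centred on the one below, the widest at the bottom and the smallest on top, and set the gold wafer dish in the middle of the round black viewing plate. Let go of everything, and leave the two green samples and the two lenses standing where they are.

Things in the scene. Friction and masses are not known exactly. Their poses are not given: they have to be found in the camera images.
- violet_case: white plastic rectangular closed sample case, its top filled by one violet sheet with a grid of lighter lines, the largest sample: 84 (along its x) x 60 (along its y), height 24 mm, flat top. Loose, lies flat at any yaw. Origin: centre of its underside, z up.
- violet_dish: white plastic round closed wafer dish, diameter 50, height 20 mm, flat top, its top filled by one violet sheet with a grid of lighter lines. Loose. Origin: centre of its underside, z up.
- violet_chip_box: white plastic small square chip box, 32 x 32, height 20 mm, flat top, sides along its x and y axes, its top filled by one violet sheet with a grid of lighter lines. Loose, at any yaw. Origin: centre of its underside, z up.
- gold_dish: white plastic round closed wafer dish, diameter 50, height 20 mm, flat top, its top filled by one orange-gold sheet with a grid of lighter lines. Loose. Origin: centre of its underside, z up.
- green_dish: white plastic round closed wafer dish, diameter 50, height 20 mm, flat top, its top filled by one green sheet with a grid of lighter lines. Loose; stays where it is. Origin: centre of its underside, z up.
- green_chip_box: white plastic small square chip box, 32 x 32, height 20 mm, flat top, sides along its x and y axes, its top filled by one green sheet with a grid of lighter lines. Loose; stays where it is. Origin: centre of its underside, z up.
- blue_tray: flat blue rectangular tray without a rim, 110 (along its x) x 90 (along its y), 6 mm thick, fixed to the table; the samples are stacked on its top face, 6 mm above the origin. Origin: centre of its underside, z up.
- black_plate: flat round black viewing plate with a thin grey circle, diameter 90, 8 mm thick, no rim, fixed to the table; the gold dish goes on its top face, 8 mm above the origin. Origin: centre of its underside, z up.
- objective: microscope objective standing upright: steel barrel with a black band and a thin red band, diameter 26, height 40 mm. Loose; stays where it is. Origin: centre of its underside, z up.
- eyepiece: black microscope eyepiece standing upright, diameter 28, height 36 mm, bluish glass on top. Loose; stays where it is. Origin: centre of its underside, z up.
Mind the look-alikes: they are no part of the job. What is shaped like the violet_case but brown or pink is not meant.

How it is judged:
By the outcome, as a careful person would: the job done as asked, in the order asked, and still so for the second after the job is handed in, with the robot touching nothing.
It also fails if it takes over 109 s, if anything falls off the work surface, if the arm or the gripper's body presses on something with over 40 N, if the wrist force passes 120 N, or if a joint passes its speed limit or range.

## Working session

There is one attempt and no reset: what is moved stays moved. The work goes in short steps, Python scripts to look and compute and a shell command to move; the robot and the scene stay as the last step left them, time stands still between calls to the robot, and variables do not carry over. Pictures are saved under pics/ and viewed, at most 14 in all, crops included, and the job is handed in when it is done.

```bash
ls; mkdir -p pics
python3 - <<'E'
from rig import observe, optics
import cv2
s=observe(); print({k:(s[k]) for k in ("time_s","ee_pos","eef_rot","finger_gap")})
for n in ("scene","top"):
    f=optics.grab_frame(n); cv2.imwrite(f"pics/{n}0.png",f["image"][:,:,::-1]); print(n,f["fx"],f["cx"],f["cy"],f["rvec"],f["tvec"])
E
```

```text
pics
{'time_s': 0.0, 'ee_pos': array([ 0.16890349, -0.49664823,  0.2305389 ]), 'eef_rot': array([[ 9.46747827e-01,  3.21975618e-01, -5.03303397e-04],
       [ 3.21976011e-01, -9.46746622e-01,  1.51076788e-03],
       [ 9.92963219e-06, -1.59236783e-03, -9.99998732e-01]]), 'finger_gap': 0.9985179067169587}
scene 389.73585673662313 330.5269381550622 195.44192194143267 [ 2.06549291  1.20270601 -0.52175989] [-0.28074296 -0.22769951  1.22935984]
top 417.7974205091764 320.0896129269571 206.94693160223386 [ 2.11935894 -2.1281184   0.21186905] [0.08020727 0.45165565 0.98281975]
```

View pics/top0.png

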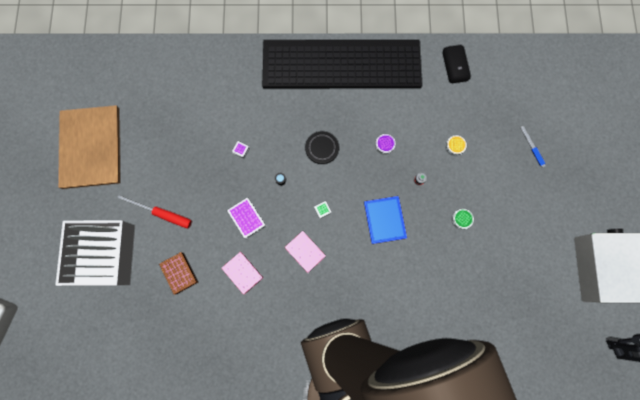

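View pics/scene0.png

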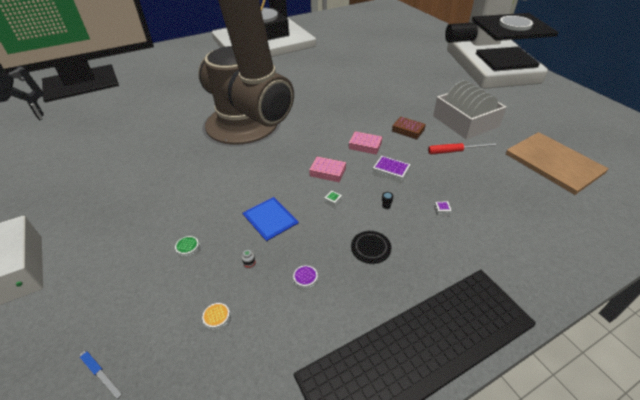

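The top view shows violet case (246,218), violet dish (386,143), violet chip box (240,149), gold dish (457,144), tray (386,220), plate (322,147), green dish (463,218), green chip (322,209), eyepiece (280,179) and objective (420,179). The case-shaped things are at (246,218) violet, (241,272) and (305,251) pink, and (178,272) brown. Only (246,218) has the violet gridded sheet on a white case, so I take that one and confirm it in a crop while measuring.

```bash
cat > h.py <<'E'
import numpy as np, cv2
from rig import observe, optics
def ray(f,px,fish=False):
    px=np.atleast_2d(np.asarray(px,float))
    a=(px-[f["cx"],f["cy"]])/[f["fx"],f["fy"]]
    if fish:
        r=np.linalg.norm(a,axis=1,keepdims=True)+1e-12
        d=np.hstack([a/r*np.sin(r),np.cos(r)])
    else: d=np.hstack([a,np.ones((len(a),1))])
    R=cv2.Rodrigues(np.asarray(f["rvec"],float))[0]
    return -R.T@np.asarray(f["tvec"],float).ravel(), d@R
def world(f,px,z,fish=False):
    o,d=ray(f,px,fish); return (o+d*((z-o[2])/d[:,2])[:,None])[:,:2]
HSV={"violet":((130,90,60),(160,255,255)),"gold":((12,110,100),(28,255,255)),"green":((50,90,60),(80,255,255)),"blue":((100,150,80),(122,255,255)),"black":((0,0,0),(180,255,45))}
def blobs(img,col,amin=60,k=3):
    m=cv2.inRange(cv2.cvtColor(img,cv2.COLOR_RGB2HSV),*HSV[col])
    m=cv2.morphologyEx(m,cv2.MORPH_CLOSE,np.ones((k,k),np.uint8))
    return [c for c in cv2.findContours(m,cv2.RETR_EXTERNAL,cv2.CHAIN_APPROX_NONE)[0] if cv2.contourArea(c)>=amin]
def fit(f,c,z,fish=False):
    w=world(f,c[:,0,:],z,fish).astype(np.float32)*1000
    (x,y),(a,b),t=cv2.minAreaRect(w); t=t if a>=b else t+90   # t: yaw of long side
    m=cv2.moments(w.reshape(-1,1,2)); 
    return np.round([m["m10"]/m["m00"],m["m01"]/m["m00"],x,y,max(a,b),min(a,b),(t+90)%180-90],1)
E
python3 - <<'E'
from h import *
for n in ("top","scene"):
    f=optics.grab_frame(n); im=f["image"]
    for col,z in (("violet",.02),("gold",.02),("green",.02),("blue",.006),("black",.008)):
        for c in blobs(im,col,40):
            x,y,w,h=cv2.boundingRect(c)
            if w>60 or w<8 or (n=="top" and not(130<y+h/2<235 and 220<x<480)): continue
            zz=.024 if col=="violet" and cv2.contourArea(c)>400 else z
            print(n,col,(x+w//2,y+h//2),fit(f,c,zz))
    if n=="top": cv2.imwrite("pics/crop1.png",cv2.resize(im[120:290,150:490],(800,400),interpolation=cv2.INTER_CUBIC)[:,:,::-1])
f=optics.grab_frame("wrist"); print(f["fx"],f["cx"],f["cy"]); o,_=ray(f,[0,0],True); s=observe(); print(s["eef_rot"].T@(o-s["ee_pos"]), s["eef_rot"].T@ray(f,[f["cx"],f["cy"]],True)[1][0])
E
```

```text
top violet (246, 217) [430.2 264.  430.1 264.1  73.7  49.8  33. ]
top violet (240, 149) [611.  284.6 610.9 284.6  22.3  21.2 -24.1]
top violet (386, 143) [625.7 -92.  626.1 -92.3  41.1  39.   -1.8]
top gold (457, 144) [ 621.4 -276.4  621.7 -276.5   39.    39.    -3.6]
top green (463, 218) [ 426.5 -280.2  426.5 -280.3   40.7   39.7  -46.9]
top green (323, 209) [451.7  72.3 451.8  72.4  20.5  20.5  26.7]
top blue (385, 220) [426.8 -85.9 426.8 -85.8 109.3  89.8   9.2]
top black (323, 147) [630.2  67.6 625.2  65.5  83.7  60.8  43.6]
scene violet (305, 275) [623.3 -89.7 623.4 -89.7  41.6  40.5 -10.4]
scene violet (443, 205) [608.9 287.2 608.8 287.   20.9  20.2 -21.8]
scene violet (392, 166) [424.  269.5 424.1 269.9  73.5  50.3  32.3]
scene gold (215, 314) [ 619.1 -274.2  618.6 -274.6   42.3   40.3  -18.5]
scene green (186, 245) [ 424.5 -278.3  424.9 -278.7   40.    36.3   60.3]
scene blue (91, 363) [ 592.4 -491.1  592.3 -491.2   46.3   12.4   22.7]
scene blue (270, 219) [427.1 -84.5 427.2 -84.9 110.2  87.7   9. ]
scene black (620, 300) [973.3 420.8 971.9 429.5 137.7  22.7 -85.5]
scene black (371, 247) [620.4  73.1 620.8  73.6  84.2  84.  -29.7]
scene black (387, 202) [524.6 183.7 524.5 185.5  35.1  19.8 -35.1]
scene black (276, 102) [-48.1 141.2 -59.2 146.5 236.6  89.9 -33.5]
scene black (241, 99) [-107.7   28.  -137.7   31.3  326.4   65.5   -4.6]
scene black (211, 89) [-271.6  -15.  -258.6  -12.6  282.7   57.2   -4.4]
scene black (275, 20) [-782.7  469.9 -791.2  463.4  528.1  111.5  -24.9]
scene black (234, 37) [-781.4  232.9 -735.5  244.3  901.    85.5  -12.6]
309.70691628693146 321.76126830408367 195.90454802727183
[ 0.07442588 -0.00070304 -0.14286164] [-2.90104688e-01 -7.39053758e-04  9.56994631e-01]
```

View pics/crop1.png

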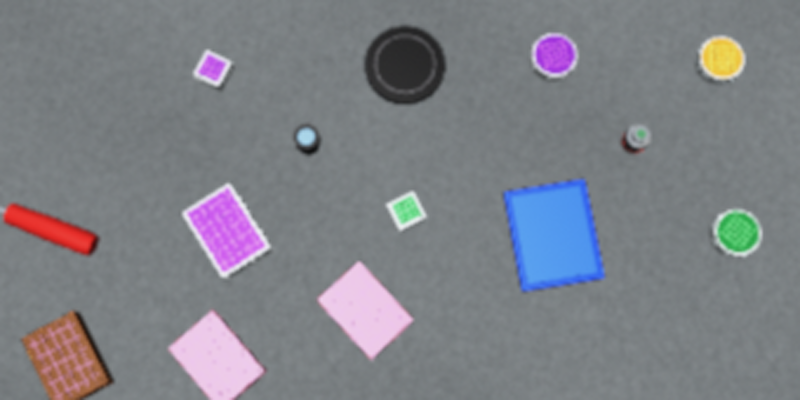

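The crop confirms the violet gridded white case (crop 225,230). The pink ones (215,360; 365,310) and the brown one (66,360) are decoys. First leg, with a small turn that also shows joint 6's sign.

```bash
cat >> h.py <<'E'
def go(x,y,z,yaw=None):
    "shift from the present pose, mm and deg, in tool axes; yaw = world yaw of tool x"
    s=observe(); R=s["eef_rot"]; p=s["ee_pos"]*1000
    y0=np.degrees(np.arctan2(R[1,0],R[0,0]))
    d=R.T@(np.array([x,y,z])-p)
    w=0 if yaw is None else -((yaw-y0+180)%360-180)
    # turn that leaves the tool straight down at the yaw
    a=np.radians(y0 if yaw is None else yaw); T=np.array([[np.cos(a),np.sin(a),0],[np.sin(a),-np.cos(a),0],[0,0,-1]])
    rv=np.degrees(cv2.Rodrigues(R.T@T)[0].ravel())
    print("t",round(s["time_s"],2),"p",p.round(1),"yaw",y0.round(1),"gap",round(s["finger_gap"],3),"F",np.round(s["contact_force"],1),"q1,6",s["q"][[0,5]].round(2))
    print("shift",d.round(1),"turn",rv.round(1),"len",np.linalg.norm(d).round())
E
python3 -m creep '[[1,122,-160,20,0,0,-14],[1,122,-160,20,0,0,-14],[1,122,-160,20,0,0,-14],[1,122,-160,20,0,0,-14],[1,122,-160,20,0,0,-14]]'
python3 -c "
from h import *
go(427,250,150,33)"
```

```text
time_s: 0.67
ee_pos: [0.2329, -0.3039, 0.2109]
eef_rot: [[0.841, 0.541, 0.0], [0.541, -0.841, 0.001], [0.0, -0.0, -1.0]]
contact_force: [0.6, 0.4, 0.2]
finger_gap: 0.999
grip_force: 0.0
t 0.67 p [ 232.9 -303.9  210.9] yaw 32.8 gap 0.999 F [0.6 0.4 0.2] q1,6 [-0.92  1.65]
shift [ 462.9 -360.8   61.2] turn [-0.  -0.  -0.2] len 590.0
```

```bash
python3 -m creep '[[1,77,-60,10,0,0,-30],[1,77,-60,10,0,0,-30],[1,77,-60,10,0,0,-30],[1,77,-60,10,0,0,-30],[1,77,-60,10,0,0,-30]]' >/dev/null
python3 -m creep '[[1,97,-13,10,0,0,-30],[1,97,-13,10,0,0,-30],[1,97,-13,10,0,0,-30],[1,97,-13,10,0,0,-30],[1,97,-13,10,0,0,-30]]' >/dev/null
python3 -m creep '[[1,91,37,10,0,0,-30],[1,91,37,10,0,0,-30],[1,91,37,10,0,0,-30],[1,91,37,10,0,0,-30],[1,91,37,10,0,0,-30]]'
python3 -m creep '[[1,60,77,10,0,0,-30],[1,60,77,10,0,0,-30],[1,60,77,10,0,0,-30],[1,60,77,10,0,0,-30],[1,60,77,10,0,0,-30]]' >/dev/null
python3 -m creep '[[1,13,97,10,0,0,-30],[1,13,97,10,0,0,-30],[1,13,97,10,0,0,-30],[1,13,97,10,0,0,-30],[1,13,97,10,0,0,-30]]' >/dev/null
python3 -m creep '[[1,-37,91,10,0,0,-30],[1,-37,91,10,0,0,-30],[1,-37,91,10,0,0,-30],[1,-37,91,10,0,0,-30],[1,-37,91,10,0,0,-30]]'
python3 - <<'E'
from h import *
f=optics.grab_frame("wrist"); cv2.imwrite("pics/w1.png",f["image"][:,:,::-1])
for col,z in (("violet",.024),("green",.02),("blue",.006)):
    for c in blobs(f["image"],col,150): print(col,cv2.boundingRect(c),fit(f,c,z,True))
go(427,267,130,213)
E
```

```text
time_s: 1.92
ee_pos: [0.3309, -0.0292, 0.1812]
eef_rot: [[-0.542, 0.84, -0.0], [0.84, 0.542, -0.0], [0.0, -0.0, -1.0]]
contact_force: [0.6, 0.1, -0.1]
finger_gap: 1.0
grip_force: 0.0
time_s: 3.17
ee_pos: [0.4288, 0.2471, 0.151]
eef_rot: [[-0.843, -0.538, -0.001], [-0.538, 0.843, -0.001], [0.001, -0.0, -1.0]]
contact_force: [-0.2, -0.6, -0.3]
finger_gap: 0.999
grip_force: 0.0
violet (255, 322, 24, 20) [607.2 286.1 607.6 287.1  24.7  23.1  63.4]
violet (20, 162, 17, 31) [620.9 -85.9 620.7 -86.2  41.8  39.7  13.2]
violet (311, 158, 57, 79) [429.  266.4 429.2 266.6  75.1  51.   32.9]
green (148, 101, 21, 24) [450.3  74.7 450.4  74.6  22.6  22.5 -65.3]
blue (48, 0, 75, 88) [430.9 -80.2 428.3 -81.6 103.3  92.1   9. ]
t 3.22 p [428.5 246.6 151.3] yaw -147.6 gap 0.998 F [-0.3  0.2  1.1] q1,6 [ 0.52 -0.04]
shift [-9.7 18.  21.3] turn [-0.  -0.  -0.6] len 29.0
```

View pics/w1.png

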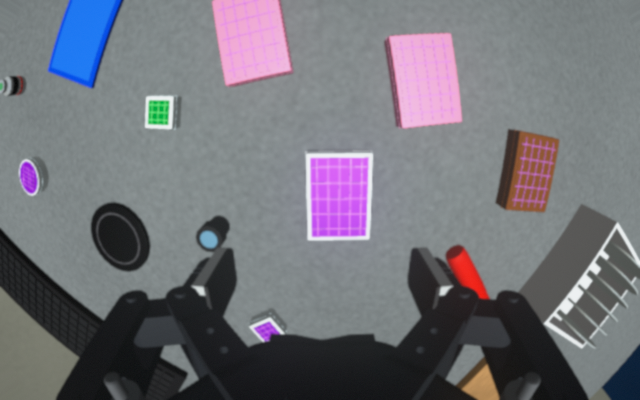

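The case is centred at (339,197), between the open fingers (235 and 412), with nothing in their way. Moving over it.

```bash
python3 -m creep '[[1,-11,17,100,0,0,-0.6],[1,-11,17,100,0,0,-0.6],[1,-11,17,100,0,0,-0.6],[1,-11,17,100,0,0,-0.6],[1,-11,17,100,0,0,-0.6]]'
python3 - <<'E'
from h import *
f=optics.grab_frame("wrist"); cv2.imwrite("pics/w2.png",f["image"][:,:,::-1])
for c in blobs(f["image"],"violet",1000): print(cv2.boundingRect(c),fit(f,c,.024,True))
go(428.5,266.5,2,213)
E
```

```text
time_s: 3.63
ee_pos: [0.4278, 0.2665, 0.0513]
eef_rot: [[-0.838, -0.545, -0.002], [-0.545, 0.838, -0.001], [0.002, -0.0, -1.0]]
contact_force: [0.1, -1.0, 0.9]
finger_gap: 0.999
grip_force: 0.0
(274, 171, 91, 115) [429.1 266.4 429.2 266.4  75.6  51.8  33. ]
(410, 0, 90, 111) [281.9 271.7 294.3 275.5  68.2  50.   42.9]
(153, 0, 80, 52) [363.8 130.1 364.7 134.8  52.1  32.7 -67.3]
t 3.68 p [428.8 267.2  52.6] yaw -146.9 gap 1.002 F [0.2 0.2 1.6] q1,6 [ 0.56 -0.02]
shift [ 0.7 -0.4 50.6] turn [-0.   0.   0.1] len 51.0
```

View pics/w2.png

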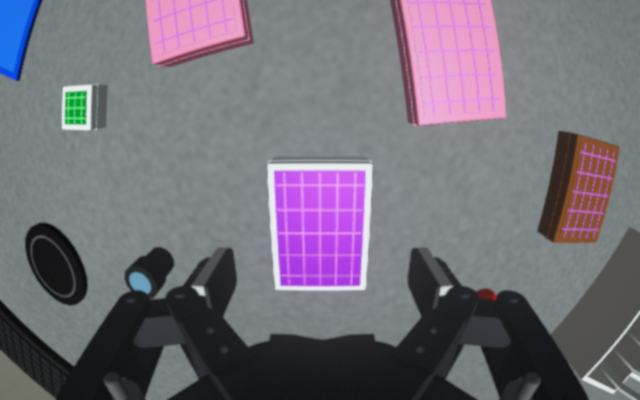

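The case at (320,230) sits between the pads. Lower to 3 mm and close.

```bash
python3 -m creep '[[1,0.5,0,40,0,0,0],[1,0.5,0,50,0,0,0],[1,0.5,0,50,0,0,0],[0,0.5,0,50,0,0,0],[-1,0.5,0,50,0,0,0]]'
python3 -m creep '[[-1,0,0,0,0,0,0],[-1,0,0,0,0,0,0],[-1,0,0,0,0,0,0],[-1,0,0,0,0,0,0],[-1,0,0,0,0,0,0]]'
python3 -c "
from h import *
go(427,-86,60,189)"
```

```text
time_s: 4.1
ee_pos: [0.4289, 0.2681, 0.0032]
eef_rot: [[-0.836, -0.549, 0.002], [-0.549, 0.836, 0.001], [-0.002, -0.0, -1.0]]
contact_force: [0.8, -0.7, 3.1]
finger_gap: 0.747
grip_force: 2.9
time_s: 4.52
ee_pos: [0.4293, 0.2684, 0.0037]
eef_rot: [[-0.835, -0.55, 0.003], [-0.55, 0.835, 0.001], [-0.004, -0.001, -1.0]]
contact_force: [-0.4, -1.3, 5.8]
finger_gap: 0.688
grip_force: 65.4
t 4.52 p [429.3 268.4   3.7] yaw -146.6 gap 0.688 F [-0.4 -1.3  5.8] q1,6 [ 0.56 -0.02]
shift [ 196.6 -294.8  -56.8] turn [ 0.   0.2 24.4] len 359.0
```

```bash
python3 -m creep '[[-1,0,0,-30,0,0,0],[-1,0,0,-65,0,0,0],[-1,0,0,-97,0,0,0],[-1,0,0,-97,0,0,0]]' >/dev/null
python3 -m creep '[[-1,40,-40,0,0,0,6],[-1,60,-80,0,0,0,12],[-1,80,-115,0,0,0,18],[-1,100,-148,0,0,0,24],[-1,100,-148,0,0,0,24]]'
python3 -c "
from h import *
go(427,-86,60,189)"
```

```text
time_s: 5.27
ee_pos: [0.4255, 0.0853, 0.0993]
eef_rot: [[-0.988, -0.155, 0.001], [-0.155, 0.988, -0.001], [-0.001, -0.002, -1.0]]
contact_force: [0.2, 0.5, -1.2]
finger_gap: 0.688
grip_force: 65.4
t 5.27 p [425.5  85.3  99.3] yaw -171.1 gap 0.688 F [ 0.2  0.5 -1.2] q1,6 [0.2  0.04]
shift [  25.1 -169.4   39.5] turn [-0.1  0.1 -0.1] len 176.0
```

```bash
python3 -m creep '[[-1,6,-38,10,0,0,0],[-1,12,-78,20,0,0,0],[-1,20,-118,35,0,0,0],[-1,25,-155,35,0,0,0],[-1,25,-169,35,0,0,0]]' >/dev/null
python3 -m creep '[[-1,0,0,0,0,0,0],[-1,0,0,0,0,0,0]]'
python3 - <<'E'
from h import *
f=optics.grab_frame("wrist"); cv2.imwrite("pics/w3.png",f["image"][:,:,::-1])
z=observe()["ee_pos"][2]-.0035
for c in blobs(f["image"],"violet",1000): print(cv2.boundingRect(c),fit(f,c,z+.024,True))
for c in blobs(f["image"],"blue",1000): print(cv2.boundingRect(c),fit(f,c,.006,True))
f=optics.grab_frame("top"); 
for c in blobs(f["image"],"violet",200): print("top",cv2.boundingRect(c),fit(f,c,z+.024))
go(427,-86,9.5,189)
E
```

```text
time_s: 5.85
ee_pos: [0.4289, -0.0822, 0.0639]
eef_rot: [[-0.987, -0.16, 0.001], [-0.16, 0.987, 0.0], [-0.001, 0.0, -1.0]]
contact_force: [0.3, 0.3, -0.9]
finger_gap: 0.685
grip_force: 65.5
(260, 191, 124, 141) [427.5 -81.8 427.7 -81.7  75.7  52.    9.2]
(560, 105, 51, 102) [348.1  49.9 347.9  49.8  49.8  33.6  42.6]
(252, 129, 136, 45) [384.5 -99.8 385.1 -90.4  89.8  29.2 -79.5]
t 5.95 p [428.8 -81.   63.7] yaw -170.6 gap 0.688 F [-0.8  0.9 -0.7] q1,6 [-0.19 -0.35]
shift [ 2.6 -4.7 54.2] turn [0.  0.  0.4] len 54.0
```

View pics/w3.png

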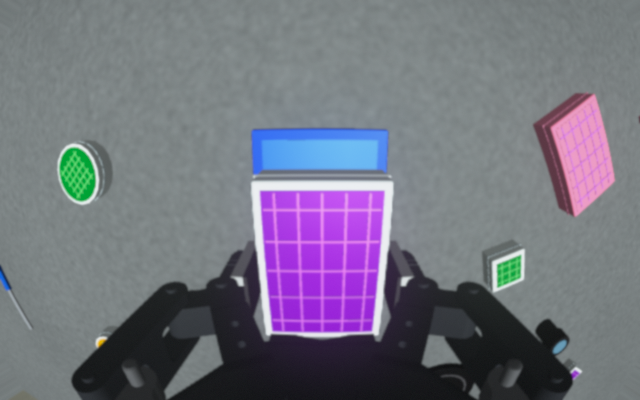

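The held case, centred at (320,262), covers the tray, whose near edge shows at row 129. It is square to the tray. Lower, release and back up.

```bash
python3 -m creep '[[-1,1.8,-3.4,25,0,0,0.3],[-1,1.8,-3.4,42,0,0,0.3],[-1,1.8,-3.4,50,0,0,0.3],[-1,1.8,-3.4,54,0,0,0.3],[-1,1.8,-3.4,54,0,0,0.3]]'
python3 -m creep '[[0.5,0,0,0,0,0,0],[0.7,0,0,0,0,0,0],[1,0,0,0,0,0,0],[1,0,0,0,0,0,0],[1,0,0,0,0,0,0]]'
python3 -m creep '[[1,0,0,-30,0,0,0],[1,0,0,-70,0,0,0],[1,0,0,-110,0,0,0],[1,0,0,-110,0,0,0]]'
python3 - <<'E'
from h import *
f=optics.grab_frame("wrist")
for c in blobs(f["image"],"violet",1000): print(cv2.boundingRect(c),fit(f,c,.030,True))
for c in blobs(f["image"],"blue",1000): print(cv2.boundingRect(c),fit(f,c,.006,True))
cv2.imwrite("pics/w4.png",f["image"][:,:,::-1])
go(625,-91,120,180)
E
```

```text
time_s: 6.37
ee_pos: [0.4271, -0.0841, 0.01]
eef_rot: [[-0.987, -0.16, -0.001], [-0.16, 0.987, 0.0], [0.0, 0.0, -1.0]]
contact_force: [0.2, -0.0, -0.9]
finger_gap: 0.688
grip_force: 65.4
time_s: 6.78
ee_pos: [0.4276, -0.0852, 0.0095]
eef_rot: [[-0.987, -0.158, 0.0], [-0.158, 0.987, -0.0], [-0.0, -0.0, -1.0]]
contact_force: [-0.5, 0.3, 0.1]
finger_gap: 1.003
grip_force: 0.0
time_s: 7.12
ee_pos: [0.4312, -0.0861, 0.1266]
eef_rot: [[-0.987, -0.158, 0.01], [-0.158, 0.987, -0.002], [-0.01, -0.004, -1.0]]
contact_force: [0.4, -0.1, 0.5]
finger_gap: 0.998
grip_force: 0.0
(293, 145, 66, 89) [426.5 -83.7 426.4 -83.6  74.6  51.5   9.1]
(520, 98, 51, 86) [344.6 114.8 344.6 114.7  71.8  49.1  42.6]
(273, 120, 105, 119) [417.  -90.2 425.6 -83.8 108.8  89.2   9. ]
t 7.17 p [430.2 -85.9 123.5] yaw -170.9 gap 0.999 F [-0.   0.7 -0.7] q1,6 [-0.2  -0.36]
shift [-191.5  -35.7    5. ] turn [-0.1  0.4  9.1] len 195.0
```

View pics/w4.png

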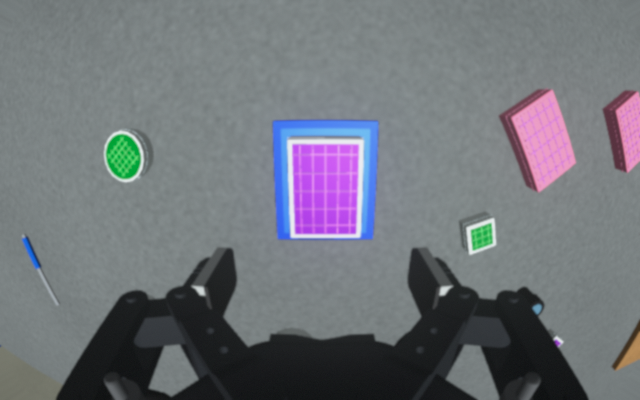

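The case is centred on the tray within about 1 mm (426.5,-83.7 against 425.6,-83.8). Next the violet dish.

```bash
python3 -m creep '[[1,-40,-8,0,0,0,0],[1,-80,-16,0,0,0,0],[1,-120,-24,10,0,0,0],[1,-160,-30,30,0,0,0],[1,-191,-35,50,0,0,0]]' >/dev/null
python3 -m creep '[[1,0,0,0,0,0,0],[1,0,0,0,0,0,0],[1,0,0,0,0,0,0]]'
python3 - <<'E'
from h import *
f=optics.grab_frame("wrist")
for c in blobs(f["image"],"violet",1000): print(cv2.boundingRect(c),fit(f,c,.020,True)); x,y=fit(f,c,.020,True)[:2]; go(x,y,3,189)
E
```

```text
time_s: 7.83
ee_pos: [0.6204, -0.0896, 0.0678]
eef_rot: [[-0.987, -0.158, -0.003], [-0.158, 0.987, 0.0], [0.003, 0.001, -1.0]]
contact_force: [-0.1, -0.2, -0.3]
finger_gap: 0.998
grip_force: 0.0
(288, 194, 66, 60) [624.3 -89.  624.3 -89.   43.5  42.5 -81. ]
t 7.88 p [620.6 -89.7  69.2] yaw -170.9 gap 0.999 F [ 0.3 -0.4  0.6] q1,6 [-0.14 -0.3 ]
shift [-3.8  0.1 66.2] turn [ 0.  -0.1  0.1] len 66.0
```

```bash
python3 -m creep '[[1,-4,0,35,0,0,0],[1,-4,0,55,0,0,0],[1,-4,0,66,0,0,0],[1,-4,0,66,0,0,0],[0,-4,0,66,0,0,0]]' >/dev/null
python3 -m creep '[[-1,0,0,0,0,0,0],[-1,0,0,0,0,0,0],[-1,0,0,0,0,0,0],[-1,0,0,0,0,0,0],[-1,0,0,0,0,0,0]]'
python3 -m creep '[[-1,0,0,-20,0,0,0],[-1,0,0,-60,0,0,0],[-1,0,0,-100,0,0,0],[-1,0,0,-100,0,0,0]]'
python3 -c "
from h import *
go(426.5,-84,84,189)"
```

```text
time_s: 8.72
ee_pos: [0.6269, -0.0894, 0.006]
eef_rot: [[-0.987, -0.158, 0.004], [-0.158, 0.987, -0.001], [-0.004, -0.001, -1.0]]
contact_force: [-1.9, 0.5, 7.1]
finger_gap: 0.56
grip_force: 61.4
time_s: 9.05
ee_pos: [0.6298, -0.0897, 0.1132]
eef_rot: [[-0.987, -0.158, 0.014], [-0.158, 0.987, -0.002], [-0.013, -0.004, -1.0]]
contact_force: [1.4, -0.3, 0.1]
finger_gap: 0.559
grip_force: 61.8
t 9.05 p [629.8 -89.7 113.2] yaw -170.9 gap 0.559 F [ 1.4 -0.3  0.1] q1,6 [-0.14 -0.3 ]
shift [200.2  37.8  26.4] turn [-0.2  0.7  0.1] len 205.0
```

```bash
python3 -m creep '[[-1,35,8,0,0,0,0],[-1,75,16,0,0,0,0],[-1,115,24,10,0,0,0],[-1,155,31,20,0,0,0],[-1,195,38,26,0,0,0]]' >/dev/null
python3 -m creep '[[-1,4,0,0,0,0,0],[-1,4,0,0,0,0,0],[-1,4,0,0,0,0,0],[-1,4,0,0,0,0,0]]'
python3 - <<'E'
from h import *
f=optics.grab_frame("wrist"); cv2.imwrite("pics/w5.png",f["image"][:,:,::-1])
z=observe()["ee_pos"][2]-.0045
for c in blobs(f["image"],"violet",1000): print(cv2.boundingRect(c),fit(f,c,z+.020,True),fit(f,c,.03,True))
go(426.5,-84,34.5,189)
E
```

```text
time_s: 9.8
ee_pos: [0.4252, -0.0833, 0.0786]
eef_rot: [[-0.987, -0.158, 0.003], [-0.158, 0.987, -0.001], [-0.003, -0.001, -1.0]]
contact_force: [0.9, 0.1, -0.3]
finger_gap: 0.557
grip_force: 61.8
(276, 219, 93, 81) [422.3 -83.1 422.3 -83.1  43.5  43.4 -49.4] [457.8 -77.4 457.9 -77.5  65.3  65.1 -49.4]
(279, 164, 82, 57) [385.8 -90.1 389.  -89.3  34.3  25.3 -80.9] [403.2 -88.  407.9 -86.8  51.5  38.  -80.9]
(548, 107, 53, 98) [347.   44.5 346.9  44.3  48.1  32.8  43.6] [344.8 114.  344.7 113.7  72.2  49.2  43.6]
t 9.85 p [425.2 -83.3  78.3] yaw -170.9 gap 0.552 F [-0.2  0.3 -0.2] q1,6 [-0.19 -0.35]
shift [-1.1 -0.9 43.8] turn [-0.1  0.2  0.1] len 44.0
```

View pics/w5.png

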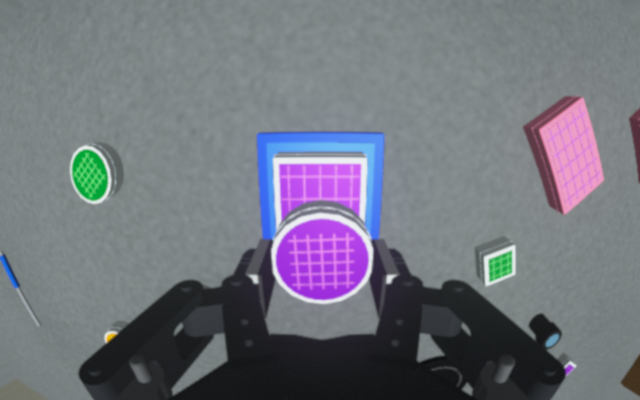

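The held dish (322,258) sits about 4 mm nearer the base than the case centre, so I correct that while lowering.

```bash
python3 -m creep '[[-1,-4.2,-1.2,20,0,0,0],[-1,-4.2,-1.2,34,0,0,0],[-1,-4.2,-1.2,40,0,0,0],[-1,-4.2,-1.2,42,0,0,0],[-1,-4.2,-1.2,42,0,0,0]]'
python3 -m creep '[[-1,0,0,1,0,0,0],[-1,0,0,1,0,0,0],[-1,0,0,1,0,0,0]]'
```

```text
time_s: 10.27
ee_pos: [0.4281, -0.0835, 0.0359]
eef_rot: [[-0.987, -0.158, -0.0], [-0.158, 0.987, 0.0], [0.0, 0.0, -1.0]]
contact_force: [-2.6, -0.6, 4.0]
finger_gap: 0.558
grip_force: 62.2
time_s: 10.52
ee_pos: [0.4282, -0.0835, 0.0359]
eef_rot: [[-0.987, -0.158, 0.0], [-0.158, 0.987, 0.0], [-0.0, -0.0, -1.0]]
contact_force: [-6.0, 0.7, 13.5]
finger_gap: 0.554
grip_force: 63.3
```

In contact with the case. Release and check.

```bash
python3 -m creep '[[-0.2,0,0,-1,0,0,0],[0.3,0,0,-1,0,0,0],[0.6,0,0,-1,0,0,0],[1,0,0,-1,0,0,0],[1,0,0,-1,0,0,0]]' >/dev/null
python3 -m creep '[[1,0,0,-30,0,0,0],[1,0,0,-70,0,0,0],[1,0,0,-90,0,0,0],[1,0,0,-90,0,0,0],[1,0,0,-90,0,0,0]]'
python3 - <<'E'
from h import *
f=optics.grab_frame("wrist"); cv2.imwrite("pics/w6.png",f["image"][:,:,::-1])
m=blobs(f["image"],"violet",300)
for c in m: print(cv2.boundingRect(c),fit(f,c,.050,True),fit(f,c,.03,True))
for c in blobs(f["image"],"blue",1000): print(cv2.boundingRect(c),fit(f,c,.006,True))
go(609,286,120,-24)
go(609,286,120,156)
E
```

```text
time_s: 11.35
ee_pos: [0.4283, -0.0837, 0.1263]
eef_rot: [[-0.987, -0.158, 0.003], [-0.158, 0.987, -0.001], [-0.003, -0.001, -1.0]]
contact_force: [-0.1, -0.4, -1.7]
finger_gap: 0.997
grip_force: 0.0
(291, 214, 62, 24) [449.5 -81.1 446.3 -80.5  47.2  18.6 -85. ] [458.2 -79.8 454.7 -79.3  51.5  20.3 -85. ]
(293, 174, 59, 56) [426.3 -83.2 426.3 -83.1  43.   42.9  53.7] [432.8 -82.1 432.9 -82.1  47.   46.9  53.7]
(289, 148, 65, 41) [395.3 -89.1 400.  -88.1  46.9  29.2 -78.6] [399.  -88.6 404.2 -87.5  51.2  31.8 -78.6]
(517, 102, 52, 85) [345.8  97.5 345.5  97.1  66.3  44.5  42.4] [345.  115.1 344.6 114.7  72.4  48.6  42.4]
(270, 124, 104, 118) [416.5 -89.5 425.3 -83.8 108.5  89.1   9. ]
t 11.4 p [427.4 -83.5 125. ] yaw -170.9 gap 1.002 F [-0.3 -0.4 -0.2] q1,6 [-0.19 -0.35]
shift [-237.7  336.2    5. ] turn [  -0.    -0.  -146.9] len 412.0
t 11.4 p [427.4 -83.5 125. ] yaw -170.9 gap 1.002 F [-0.3 -0.4 -0.2] q1,6 [-0.19 -0.35]
shift [-237.7  336.2    5. ] turn [-0.   0.  33.1] len 412.0
```

View pics/w6.png

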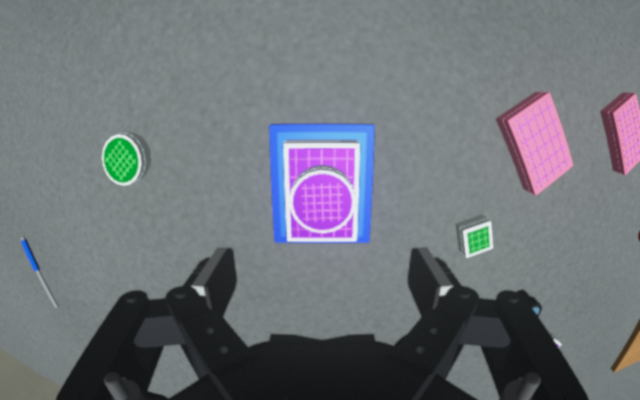

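The dish is at (323,200), centred on the case within 1 mm. Next the violet chip box at about (609,286).

```bash
python3 -m creep '[[1,-22,32,0,0,0,7],[1,-45,64,0,0,0,14],[1,-68,97,0,0,0,21],[1,-92,131,0,0,0,28],[1,-116,164,0,0,0,33]]' >/dev/null
python3 -m creep '[[1,0,0,0,0,0,0]]' >/dev/null
python3 -c "
from h import *
go(609,286,75,157)"
```

```text
t 11.9 p [510.8  87.8 123. ] yaw 156.8 gap 1.002 F [ 0.5 -0.4  0.6] q1,6 [0.17 0.57]
shift [-12.3 220.8  48.2] turn [ 0.1 -0.1 -0.2] len 226.0
```

```bash
python3 -m creep '[[1,-2,35,0,0,0,0],[1,-5,75,0,0,0,0],[1,-7,115,5,0,0,0],[1,-9,155,15,0,0,0],[1,-11,193,30,0,0,0]]' >/dev/null
python3 -m creep '[[1,-1,27,18,0,0,0],[1,-1,27,18,0,0,0],[1,-1,27,18,0,0,0],[1,-1,27,18,0,0,0]]' >/dev/null
python3 - <<'E'
from h import *
f=optics.grab_frame("wrist"); cv2.imwrite("pics/w7.png",f["image"][:,:,::-1])
for c in blobs(f["image"],"violet",300): print(cv2.boundingRect(c),fit(f,c,.020,True)); x,y=fit(f,c,.020,True)[2:4]; go(x,y,3.5,157)
E
```

```text
(316, 200, 36, 34) [609.8 287.1 609.8 287.   23.4  23.3 -26.5]
t 12.7 p [606.  279.4  76.8] yaw 156.9 gap 0.998 F [ 0.1  0.6 -0.1] q1,6 [0.43 0.84]
shift [-0.6  8.5 73.3] turn [-0.1 -0.  -0.1] len 74.0
(13, 0, 53, 52) [342.9 114.1 341.3 112.5  76.5  46.9  45.5]
t 12.7 p [606.  279.4  76.8] yaw 156.9 gap 0.998 F [ 0.1  0.6 -0.1] q1,6 [0.43 0.84]
shift [ 177.7 -257.5   73.8] turn [-0.1 -0.  -0.1] len 321.0
```

View pics/w7.png

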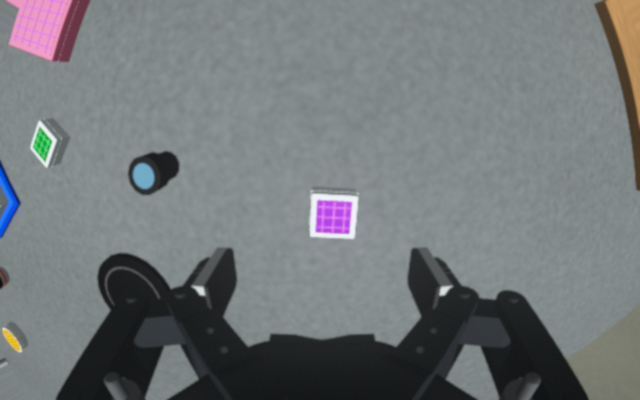

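The chip box at (334,215) is clear of everything. The tool needs a 3° turn and an 8.5 mm shift along y.

```bash
python3 -m creep '[[1,0,8.5,20,0,0,3.4],[1,0,8.5,45,0,0,3.4],[1,0,8.5,62,0,0,3.4],[1,0,8.5,73,0,0,3.4],[1,0,8.5,73,0,0,3.4]]' >/dev/null
python3 -m creep '[[0,0,0,0,0,0,0],[-1,0,0,0,0,0,0],[-1,0,0,0,0,0,0],[-1,0,0,0,0,0,0],[-1,0,0,0,0,0,0]]'
python3 -m creep '[[-1,0,0,0,0,0,0],[-1,0,0,-20,0,0,0],[-1,0,0,-60,0,0,0],[-1,0,0,-100,0,0,0],[-1,0,0,-120,0,0,0]]'
python3 -c "
from h import *
go(426.5,-84,105,189)"
```

```text
time_s: 13.53
ee_pos: [0.6109, 0.2887, 0.0061]
eef_rot: [[-0.895, 0.447, 0.003], [0.447, 0.895, 0.001], [-0.002, 0.002, -1.0]]
contact_force: [-0.7, -0.5, -0.5]
finger_gap: 0.356
grip_force: 60.0
time_s: 13.95
ee_pos: [0.6112, 0.289, 0.1296]
eef_rot: [[-0.895, 0.446, 0.005], [0.446, 0.895, 0.002], [-0.003, 0.004, -1.0]]
contact_force: [0.5, 0.7, 0.9]
finger_gap: 0.356
grip_force: 60.1
t 13.95 p [611.2 289.  129.6] yaw 153.5 gap 0.356 F [0.5 0.7 0.9] q1,6 [0.44 0.9 ]
shift [  -1.2 -416.3   22.8] turn [  0.2   0.3 -35.5] len 417.0
```

```bash
python3 -m creep '[[-1,0,-35,0,0,0,-7],[-1,0,-75,0,0,0,-14],[-1,0,-115,0,0,0,-21],[-1,0,-155,0,0,0,-28],[-1,0,-195,0,0,0,-35]]' >/dev/null
python3 -m creep '[[-1,0,0,0,0,0,0]]' >/dev/null
python3 -c "
from h import *
go(426.5,-84,105,189)"
```

```text
t 14.45 p [519.2 109.  124.6] yaw -171.4 gap 0.356 F [-0.3  0.6 -0.5] q1,6 [0.21 0.06]
shift [ 120.5 -176.9   20.2] turn [-0.1 -0.2 -0.4] len 215.0
```

```bash
python3 -m creep '[[-1,20,-30,0,0,0,0],[-1,42,-62,0,0,0,0],[-1,65,-96,5,0,0,0],[-1,88,-130,12,0,0,0],[-1,111,-163,20,0,0,0]]' >/dev/null
python3 -m creep '[[-1,7,-12,0,0,0,-0.4],[-1,7,-12,0,0,0,-0.4],[-1,7,-12,0,0,0,-0.4],[-1,7,-12,0,0,0,-0.4]]' >/dev/null
python3 - <<'E'
from h import *
f=optics.grab_frame("wrist"); cv2.imwrite("pics/w8.png",f["image"][:,:,::-1])
z=observe()["ee_pos"][2]-.005
for c in blobs(f["image"],"violet",300): print(cv2.boundingRect(c),fit(f,c,z+.020,True))
go(426.5,-84,55,189)
E
```

```text
(297, 245, 51, 43) [432.7 -75.4 432.7 -75.4  23.5  23.3 -81.1]
(280, 173, 65, 53) [400.6 -84.9 399.9 -85.2  28.2  22.8 -76.1]
(276, 145, 72, 43) [382.5 -87.7 385.5 -87.2  30.2  18.  -80.3]
(525, 94, 54, 93) [350.8  31.7 350.8  31.4  42.3  28.6  42.6]
t 15.25 p [432.8 -75.9 104.7] yaw -171.1 gap 0.355 F [-0.   0.5 -0.6] q1,6 [-0.17 -0.33]
shift [ 7.6 -7.  49.7] turn [ 0.   0.1 -0.1] len 51.0
```

View pics/w8.png

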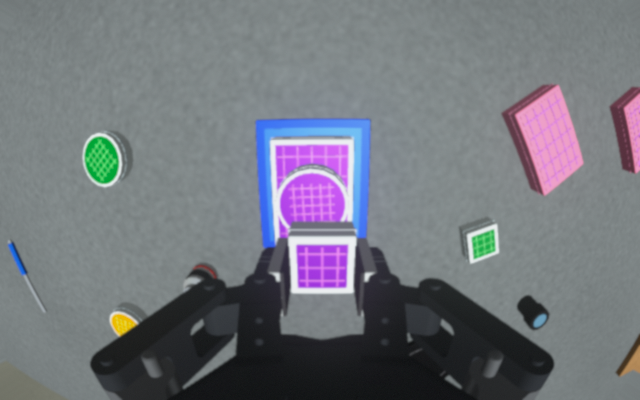

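The held chip box (322,265) is 6.4 mm too far in x and 7.9 mm too far in y from the dish centre. Correct that and lower.

```bash
python3 -m creep '[[-1,7.5,-6.8,20,0,0,0],[-1,7.5,-6.8,36,0,0,0],[-1,7.5,-6.8,44,0,0,0],[-1,7.5,-6.8,47,0,0,0],[-1,7.5,-6.8,47,0,0,0]]'
python3 -m creep '[[-1,0,0,1.5,0,0,0],[-1,0,0,1.5,0,0,0],[-1,0,0,1.5,0,0,0]]'
```

```text
time_s: 15.67
ee_pos: [0.4257, -0.0837, 0.0569]
eef_rot: [[-0.988, -0.156, -0.001], [-0.156, 0.988, 0.0], [0.001, 0.001, -1.0]]
contact_force: [-0.3, 0.8, -0.5]
finger_gap: 0.359
grip_force: 60.1
time_s: 15.92
ee_pos: [0.4262, -0.0845, 0.0565]
eef_rot: [[-0.988, -0.155, 0.001], [-0.155, 0.988, -0.0], [-0.001, -0.0, -1.0]]
contact_force: [0.0, -0.9, -0.8]
finger_gap: 0.357
grip_force: 60.1
```

```bash
python3 -m creep '[[-1,0,0,1,0,0,0],[-1,0,0,1,0,0,0],[-1,0,0,1,0,0,0]]'
```

```text
time_s: 16.17
ee_pos: [0.4263, -0.0846, 0.0559]
eef_rot: [[-0.988, -0.154, 0.002], [-0.154, 0.988, 0.0], [-0.002, -0.0, -1.0]]
contact_force: [-0.9, 0.7, 5.3]
finger_gap: 0.359
grip_force: 60.7
```

Contact. Release, rise and check.

```bash
python3 -m creep '[[-0.6,0,0,0,0,0,0],[-0.2,0,0,0,0,0,0],[0.2,0,0,0,0,0,0],[0.6,0,0,0,0,0,0],[1,0,0,0,0,0,0]]' >/dev/null
python3 -m creep '[[1,0,0,0,0,0,0],[1,0,0,-25,0,0,0],[1,0,0,-55,0,0,0],[1,0,0,-80,0,0,0],[1,0,0,-80,0,0,0]]'
python3 - <<'E'
from h import *
f=optics.grab_frame("wrist"); cv2.imwrite("pics/w9.png",f["image"][:,:,::-1])
for c in blobs(f["image"],"violet",300): print(cv2.boundingRect(c),fit(f,c,.070,True),fit(f,c,.05,True))
for c in blobs(f["image"],"gold",300): print(cv2.boundingRect(c),fit(f,c,.020,True))
go(620.5,-275.5,75,189)
E
```

```text
time_s: 17.0
ee_pos: [0.4281, -0.0851, 0.1395]
eef_rot: [[-0.988, -0.154, 0.007], [-0.154, 0.988, -0.001], [-0.007, -0.002, -1.0]]
contact_force: [1.7, -0.6, 0.5]
finger_gap: 0.999
grip_force: 0.0
(294, 209, 59, 22) [441.4 -81.5 437.3 -82.   43.1  16.7 -81.1] [449.7 -80.1 445.2 -80.7  47.1  18.3 -81.1]
(307, 191, 33, 30) [426.6 -83.9 426.6 -83.8  23.5  22.3 -81.1] [433.5 -82.8 433.4 -82.7  25.7  24.4 -81.1]
(292, 146, 62, 38) [391.7 -89.9 396.2 -88.9  42.6  26.5 -79.9] [395.3 -89.4 400.2 -88.2  46.6  29.  -79.9]
(612, 101, 28, 63) [305.8 210.1 303.4 209.4  60.2  42.4  41.3] [301.3 239.  298.7 238.2  65.9  46.3  41.3]
(511, 100, 51, 83) [346.2  82.8 346.3  81.9  61.   41.   42.7] [345.5  99.6 345.6  98.6  66.7  44.8  42.7]
(612, 321, 28, 45) [678.3 647.8 691.1 641.  183.1  90.7  52. ]
t 17.05 p [427.4 -84.9 137.3] yaw -171.1 gap 1.004 F [ 0.5  0.3 -0.2] q1,6 [-0.2  -0.35]
shift [-161.1 -218.    63.4] turn [-0.1  0.3 -0.1] len 278.0
```

View pics/w9.png

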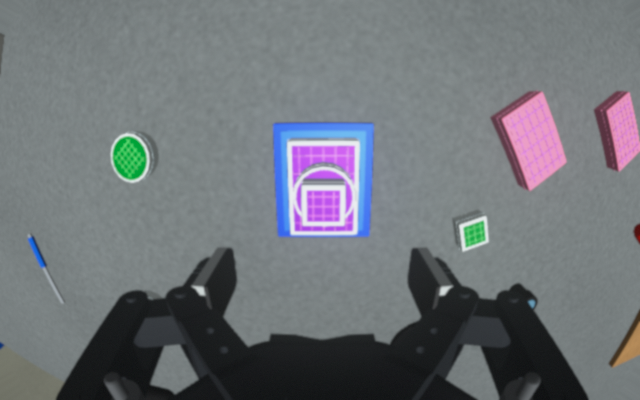

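The stack is centred, chip box at (323,205), each layer within 1 mm. Next the gold dish.

```bash
python3 -m creep '[[1,-20,-28,0,0,0,0],[1,-44,-60,0,0,0,0],[1,-68,-92,0,0,0,0],[1,-92,-125,0,0,0,0],[1,-116,-157,0,0,0,0]]' >/dev/null
python3 -m creep '[[1,-24,-30,10,0,0,0],[1,-45,-58,30,0,0,0],[1,-45,-58,55,0,0,0],[1,-45,-58,62,0,0,0],[1,-45,-58,62,0,0,0]]'
python3 - <<'E'
from h import *
f=optics.grab_frame("wrist"); cv2.imwrite("pics/w10.png",f["image"][:,:,::-1])
for c in blobs(f["image"],"gold",300):
    r=fit(f,c,.020,True); print(cv2.boundingRect(c),r)
    if r[4]<60: go(r[0],r[1],3.5,189)
E
```

```text
time_s: 17.88
ee_pos: [0.6153, -0.2711, 0.0682]
eef_rot: [[-0.988, -0.154, -0.007], [-0.154, 0.988, 0.003], [0.007, 0.005, -1.0]]
contact_force: [0.5, 0.8, -0.1]
finger_gap: 1.0
grip_force: 0.0
(283, 194, 66, 61) [ 620.2 -273.6  620.4 -273.5   43.4   43.2  -35.7]
t 17.93 p [ 616.1 -271.1   70.9] yaw -171.1 gap 1.001 F [-0.5 -0.7 -0.1] q1,6 [-0.41 -0.57]
shift [-4.  -3.3 67.4] turn [ 0.2 -0.2 -0.1] len 68.0
```

View pics/w10.png

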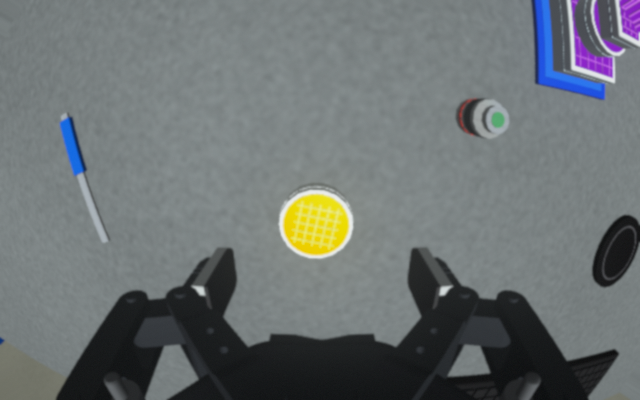

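The gold dish at (316,223) is clear on both sides. Grasp it.

```bash
python3 -m creep '[[1,-4,-3.3,25,0,0,0],[1,-4,-3.3,48,0,0,0],[1,-4,-3.3,60,0,0,0],[1,-4,-3.3,67,0,0,0],[1,-4,-3.3,67,0,0,0]]' >/dev/null
python3 -m creep '[[0,0,0,0,0,0,0],[-1,0,0,0,0,0,0],[-1,0,0,0,0,0,0],[-1,0,0,0,0,0,0],[-1,0,0,0,0,0,0]]'
python3 -m creep '[[-1,0,0,0,0,0,0],[-1,0,0,-20,0,0,0],[-1,0,0,-60,0,0,0],[-1,0,0,-90,0,0,0],[-1,0,0,-90,0,0,0]]'
python3 -c "
from h import *
go(621,70,60,189)"
```

```text
time_s: 18.77
ee_pos: [0.6235, -0.2752, 0.0081]
eef_rot: [[-0.988, -0.154, 0.003], [-0.154, 0.988, -0.001], [-0.003, -0.002, -1.0]]
contact_force: [-1.8, 0.6, 5.9]
finger_gap: 0.553
grip_force: 61.6
time_s: 19.18
ee_pos: [0.6256, -0.2763, 0.1043]
eef_rot: [[-0.988, -0.154, 0.011], [-0.154, 0.988, -0.005], [-0.01, -0.006, -1.0]]
contact_force: [1.0, -0.9, 0.9]
finger_gap: 0.554
grip_force: 61.8
t 19.18 p [ 625.6 -276.3  104.3] yaw -171.1 gap 0.554 F [ 1.  -0.9  0.9] q1,6 [-0.42 -0.57]
shift [-48.4 343.1  42.6] turn [-0.4  0.6 -0.1] len 349.0
```

```bash
python3 -m creep '[[-1,-5,30,0,0,0,0],[-1,-10,70,0,0,0,0],[-1,-15,110,0,0,0,0],[-1,-21,150,0,0,0,0],[-1,-27,190,0,0,0,0]]' >/dev/null
python3 -m creep '[[-1,-5,36,0,0,0,0],[-1,-10,70,0,0,0,0],[-1,-11,75,0,0,0,0],[-1,-11,75,0,0,0,0]]' >/dev/null
python3 - <<'E'
from h import *
f=optics.grab_frame("wrist"); cv2.imwrite("pics/w11.png",f["image"][:,:,::-1])
z=observe()["ee_pos"][2]-.006
for c in blobs(f["image"],"gold",300): print(cv2.boundingRect(c),fit(f,c,z+.020,True))
for c in blobs(f["image"],"black",300): print(cv2.boundingRect(c),fit(f,c,.008,True))
go(621,70,60,189)
E
```

```text
(277, 216, 91, 80) [615.2  -4.7 615.   -4.7  43.   42.7 -81. ]
(52, 269, 513, 131) [829.    6.4 817.9  28.6 783.1 275.5 -81.2]
(531, 123, 27, 28) [527.3 182.7 527.  183.1  31.3  25.7 -85.3]
t 19.98 p [619.2  -6.4  96.3] yaw -171.0 gap 0.553 F [-0.2 -0.4  0. ] q1,6 [-0.01 -0.17]
shift [-13.7  75.2  36.2] turn [-0.  0. -0.] len 85.0
```

View pics/w11.png

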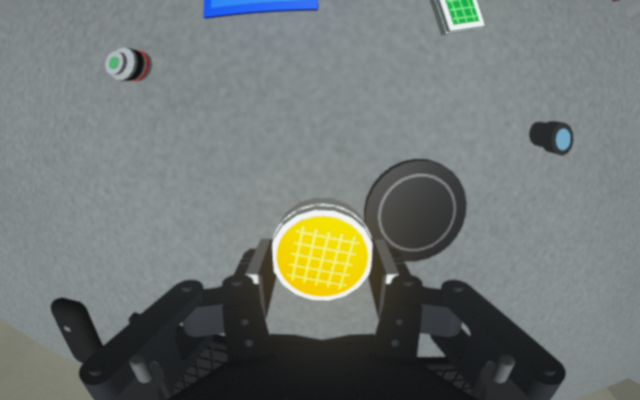

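The plate is at (415,209), mostly in view beside the held gold dish (323,256). I'll fit its edge.

Run:
```python
from h import *
f=optics.grab_frame("wrist"); g=cv2.cvtColor(f["image"],cv2.COLOR_RGB2GRAY)
print(g[200,355:480:6])
m=(g<78).astype(np.uint8)*255; w=np.zeros_like(m); w[150:275,350:480]=m[150:275,350:480]
cs=cv2.findContours(w,cv2.RETR_EXTERNAL,cv2.CHAIN_APPROX_NONE)[0]; c=max(cs,key=cv2.contourArea)[:,0,:]
W=world(f,c,.008,True)*1000
p=np.array([621,70.])
from scipy.optimize import least_squares
for r in (45,):
    s=least_squares(lambda q:np.hypot(*(W-q).T)-r,p,loss="cauchy",f_scale=.7)
    e=np.hypot(*(W-s.x).T)-r; print(s.x.round(1),len(W),(abs(e)<1.5).sum())
```

```text
[140 141 102  83  81 135  75  74  72  70  68  65  63  62  58  58  57  79
  53 130 143]
[618.5  74.2] 406 226
```

Run:
```python
from h import *
from scipy.optimize import least_squares
def plate(f,box,th,fish):
    g=cv2.cvtColor(f["image"],cv2.COLOR_RGB2GRAY); a,b,c0,d=box
    w=np.zeros_like(g); w[a:b,c0:d]=(g[a:b,c0:d]<th)*255
    c=max(cv2.findContours(w,cv2.RETR_EXTERNAL,cv2.CHAIN_APPROX_NONE)[0],key=cv2.contourArea)[:,0,:]
    W=world(f,c,.008,fish)*1000
    s=least_squares(lambda q:np.hypot(*(W-q).T)-45,[621,70.],loss="cauchy",f_scale=.7)
    print(s.x.round(1),len(W),(abs(np.hypot(*(W-s.x).T)-45)<1.5).sum())
plate(optics.grab_frame("wrist"),(150,275,350,480),108,True)
plate(optics.grab_frame("wrist"),(150,240,375,480),108,True)
plate(optics.grab_frame("scene"),(220,275,340,400),75,False)
f=optics.grab_frame("wrist"); z=observe()["ee_pos"][2]-.006
for c in blobs(f["image"],"gold",300): print(fit(f,c,z+.020,True))
go(621,70,60,189)
```

```text
[617.9  74.8] 345 254
[627.1  83.1] 503 99
[620.2  73.4] 103 83
[615.1  -8.5 614.9  -8.5  43.   42.7 -81.3]
t 20.23 p [619.1  -8.6  95.8] yaw -171.2 gap 0.554 F [ 0.3  0.3 -0.9] q1,6 [-0.01 -0.17]
shift [-13.9  77.4  35.8] turn [-0.  -0.  -0.2] len 86.0
```

```bash
python3 -m creep '[[-1,-7,35,0,0,0,0],[-1,-14,70,5,0,0,0],[-1,-16,81,20,0,0,0],[-1,-16,81,30,0,0,0],[-1,-16,81,30,0,0,0]]' >/dev/null
python3 -m creep '[[-1,0,0,0,0,0,0],[-1,0,0,0,0,0,0],[-1,0,0,0,0,0,0]]'
python3 - <<'E'
from h import *
from scipy.optimize import least_squares
f=optics.grab_frame("wrist"); z=observe()["ee_pos"][2]-.006
cv2.imwrite("pics/w12.png",f["image"][:,:,::-1])
for c in blobs(f["image"],"gold",300): print(cv2.boundingRect(c),fit(f,c,z+.020,True))
g=cv2.GaussianBlur(cv2.cvtColor(f["image"],cv2.COLOR_RGB2GRAY),(3,3),0); w=((g<108)*255).astype(np.uint8); 
P=[(x,np.argmax(w[80:260,x])+80) for x in range(268,376,3) if w[80:225,x].any()]   # far rim of the plate
W=world(f,P,.008,True)*1000
s=least_squares(lambda q:np.hypot(*(W-q).T)-45,[619,74.],loss="cauchy",f_scale=.7); e=np.hypot(*(W-s.x).T)-45
print(s.x.round(1),e.round(1),P[::6])
go(*s.x,14,189)
E
```

```text
time_s: 20.9
ee_pos: [0.6228, 0.0742, 0.0667]
eef_rot: [[-0.988, -0.153, 0.001], [-0.153, 0.988, -0.0], [-0.001, -0.0, -1.0]]
contact_force: [-0.2, -0.3, -1.9]
finger_gap: 0.557
grip_force: 62.0
(277, 216, 91, 80) [618.8  74.3 618.5  74.3  42.9  42.7 -81.3]
[617.8  75.5] [-0.5 -0.7 -0.2 -0.3 -0.2 -0.5 -0.1 -0.   0.2 -0.1  0.3  0.2  0.2  0.3
 -0.2  0.1  0.5  0.3  0.2  0.2  0.3  0.5  0.1 -0.2  0.2  0.1  0.   0.1
 -0.3 -0.  -0.2 -0.2 -0.2 -0.5 -0.5 -0.4] [(268, np.int64(173)), (286, np.int64(153)), (304, np.int64(144)), (322, np.int64(141)), (340, np.int64(143)), (358, np.int64(151))]
t 20.95 p [622.8  74.4  66.7] yaw -171.2 gap 0.552 F [-0.7 -0.9 -0.8] q1,6 [ 0.12 -0.03]
shift [ 4.9  1.9 52.7] turn [-0.   0.1 -0.2] len 53.0
```

View pics/w12.png

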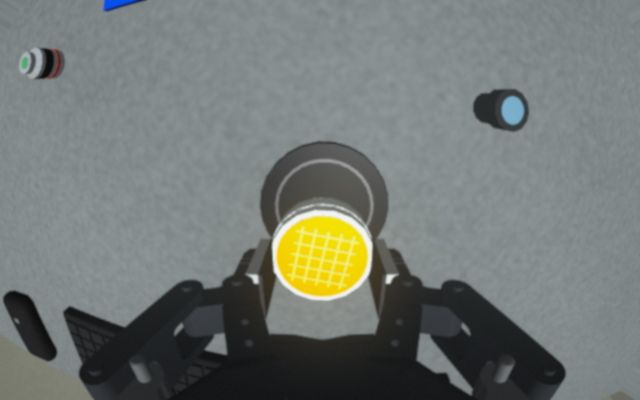

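The dish (323,256) is within about 1 mm of the plate centre (617.8,75.5). Lower it.

```bash
python3 -m creep '[[-1,0.5,0.9,22,0,0,0],[-1,0.5,0.9,40,0,0,0],[-1,0.5,0.9,48,0,0,0],[-1,0.5,0.9,51,0,0,0],[-1,0.5,0.9,51,0,0,0]]'
python3 -m creep '[[-1,0,0,1,0,0,0],[-1,0,0,1,0,0,0],[-1,0,0,1,0,0,0]]'
```

```text
time_s: 21.37
ee_pos: [0.6214, 0.0757, 0.0162]
eef_rot: [[-0.988, -0.154, 0.0], [-0.154, 0.988, -0.0], [-0.0, -0.0, -1.0]]
contact_force: [-3.1, 0.7, 1.8]
finger_gap: 0.553
grip_force: 62.3
time_s: 21.62
ee_pos: [0.6215, 0.0757, 0.0161]
eef_rot: [[-0.988, -0.154, 0.001], [-0.154, 0.988, -0.0], [-0.001, -0.0, -1.0]]
contact_force: [-5.7, -0.7, 10.4]
finger_gap: 0.553
grip_force: 63.2
```

```bash
python3 -m creep '[[-0.2,0,0,-1,0,0,0],[0.3,0,0,-1,0,0,0],[0.6,0,0,-1,0,0,0],[1,0,0,-1,0,0,0],[1,0,0,-1,0,0,0]]' >/dev/null
python3 -m creep '[[1,0,0,-30,0,0,0],[1,0,0,-70,0,0,0],[1,0,0,-110,0,0,0],[1,0,0,-110,0,0,0],[1,0,0,-110,0,0,0]]' >/dev/null
python3 -m creep '[[1,0,40,0,0,0,0],[1,0,80,0,0,0,0],[1,0,100,0,0,0,0],[1,0,100,0,0,0,0],[1,0,100,0,0,0,0]]'
python3 - <<'E'
from h import *
t=optics.grab_frame("top"); f=optics.grab_frame("wrist")
for c in blobs(f["image"],"gold",300): print(cv2.boundingRect(c),fit(f,c,.028,True))
for n,z in (("violet",.07),("gold",.028),("green",.02)):
    for c in blobs(t["image"],n,60):
        x,y,w,h=cv2.boundingRect(c)
        if 220<x<480 and 120<y<240: print(n,(x,y),fit(t,c,z))
v=np.hstack([t["image"][110:260,200:500],cv2.resize(f["image"],(240,150))]); 
cv2.imwrite("pics/fin.png",cv2.resize(t["image"][110:260,200:500],(800,400),interpolation=cv2.INTER_CUBIC)[:,:,::-1])
E
```

```text
time_s: 22.87
ee_pos: [0.6052, 0.1759, 0.1231]
eef_rot: [[-0.988, -0.157, -0.002], [-0.157, 0.988, -0.001], [0.003, -0.001, -1.0]]
contact_force: [-0.4, 0.1, -0.7]
finger_gap: 1.001
grip_force: 0.0
(596, 194, 44, 122) [658.4 635.7 660.5 617.5 231.9 111.   43.3]
(181, 171, 46, 49) [619.2  76.  619.2  75.9  43.1  42.1   3.5]
violet (375, 202) [420.3 -78.7 420.5 -79.6  70.7  48.2   9.2]
green (455, 210) [ 426.5 -280.1  426.5 -280.3   40.7   39.7  -46.9]
```

View pics/fin.png

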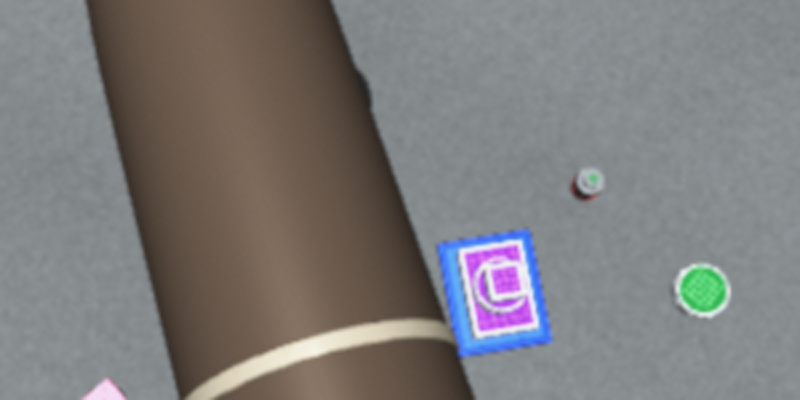

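The stack at (500,285) is intact, and the green dish and objective haven't moved. The wrist camera puts the gold dish at (619.2,76.0) against the plate's (617.8,75.5). The gripper is clear of everything, so I'm handing in.

```bash
python3 -c "
from rig import manip
print(manip.job_done())"
```

```text
the job is handed in; nothing more can be done
None
```

The job is handed in at about 23 s: the violet stack on the tray is centred to about 1 mm, the gold dish on the plate to about 1.5 mm, and all is released; the green dish measured unmoved, the green chip box and lenses were never approached (though not all re-measured at the end), and I viewed 16 pictures, two over the limit of 14.

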